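# Sort two tagged modules and balance the inspection flap

### The arm

A 6-joint arm with a two-finger parallel gripper is mounted at the origin on a cart in front of the work surface, level with it; the furniture and walls round the work are solid. World frame = base frame: x ahead of the robot, y to its left, z up, the work surface at z = 0. Lengths are in m, angles in rad, forces in N, time in s.
With the tool pointing down it reaches from about 0.35 to 0.85 m from the base axis. Payload 8.1 kg.
Tool frame: the origin (TCP) lies midway between the tips of the shut fingers; the grasp point (between the pads) lies 19 mm behind it (arm.tcp_to_grasp is the distance from the TCP to the grasp point, in m); z points along the fingers, y is the line along which they close (so a half turn about z gives the same grasp; the last joint's range is limited). The gripper opens to 93 mm and grips with 3 to 60 N. Pads are 15 mm wide; open, the fingers measure 128 mm over their backs; the gripper's body (75 mm by 188 mm) begins 65 mm behind the grasp point.
Start: joints at [1.054, 0.13, 1.488, -0, 1.523, -0.085], TCP at [0.251, 0.545, 0.219] pointing down, gripper open.
Joint ranges: [-2.96, 2.96], [-0.89, 2.26], [0.02, 2.5], [-1.34, 4.48], [0, 2.73], [-2.66, 2.66]. Speed limits (rad/s): [2.39, 2.39, 2.79, 3.14, 3.14, 3.14].

### API

Orientations are given as [roll, pitch, yaw] about the fixed x, y, z axes, in that order (R = Rz(yaw) Ry(pitch) Rx(roll)).
In Python, from bench import arm gives the robot as it stands.
- The arm moves only by the tool step_arm, never from a script. Its argument "moves" is a list of rows, each an object of numbers: "claw": the closure, from 0 (fully open) to 1 (shut); "x", "y", "z": the shift along the tool's x, y, z in cm; "spin": the turn about the tool's z in degrees. A call has 1 to 12 rows; each row shifts and turns the commanded pose from where the row before left it, along the tool's axes as they then stand; what a row does not reach is not made up. A row lasts 1/12 s, in which the tool goes at most 41.7 mm and 7.16 degrees, less where a joint would pass 70% of its speed; a pose out of reach is approached as far as the arm can. A call is refused whole if a number of a shift passes 4.17 or a number of a turn 7.16, either way. A call with a gripper value outside its range is refused whole. The fingers move at their own pace and stop on an object; "force" is the grip in N (left out, the last holds). Time passes only in rows, so rows that do not move let the fingers close. It gives the time, the measured TCP pose, the force, the opening and the grip force at its end, in the units of the state.
- arm.observe(): the state, without advancing time (a new reading comes with each control period).
- arm.read_camera(name): name is "scene" or "top" or "wrist"; returns a dict with "frame" (480x640x3 uint8, red, green, blue), "fx", "fy", "cx", "cy" (pixels), "distortion" ([k1, k2, p1, p2, k3] as OpenCV has them; the pictures are not rectified), "eye" and "orientation" of the camera in the world. Camera axes: x right, y down, z forward; pixel columns grow to the right and rows downward; lengths in m; the calibration is good to about 2 mm. A picture is of the moment at which its call begins. There is no depth.
- arm.job_done(): hands the job in; it is judged then, once.
Trained networks look in the newest picture that a camera, given by its name, has taken for a name from the list of things; names that differ only in an ending like _2 or _b are one class to them, and where a whole thing is asked for, a point or a joint stands for the part that bears it (a point fixed in the world has none). Each returns a list of dicts, best first, with "score" (0 to 1); they miss things now and then, are a little off and sometimes report something else, mostly with a low value. They report only what shows in the picture. A call takes as long as a camera call. They do not tell look-alikes from the thing itself.
- arm.cut_out(camera, query): "mask" (480x640 bool, what is visible of it) and "bbox" ([left, top, right, bottom] in pixels, round what is visible of it).
The state is a dict: "time_s": time; "qpos": joint angles; "joint_velocities": joint speeds; "effort": joint torques, N m; "position": TCP position; "ee_rot": TCP orientation; "force": force on the tool from outside, world axes, zero at the start; "wrist_torque": the same for the moment, N m; "opening": opening from 0.0 (shut) to 1.0 (fully open); "gripper_force": force on a finger pad.
Only numpy, scipy, OpenCV 4.12 (cv2) and the standard library are available. Lean on these libraries where they do the work, as an engineer would, in place of code of your own. Each camera call takes 0.05 s, during which the arm holds its last target. There are 200 camera calls.

### The job

Sort the two small modules into the inspection station by the raised tag on top: the one with the round tag goes flat into the nest marked with a round plate, the one with the long bar tag into the nest marked with a bar plate, each let go and sitting fully down in its pocket. Then take the station's hinged flap by its handle bar, swing it up from its backward lean to its balance point, where it stands upright over its hinge and would fall neither way, and finish while still holding the bar there with the flap at rest. Do not let the flap drop or tip on forward over the modules, and leave the other things on the bench alone.

Things in the scene. Friction and masses are not known exactly. Their poses are not given: they have to be found in the camera images.
- station: fixed bare aluminium base plate 150 x 200 x 12 mm on the bench; origin at the centre of its underside; its x axis points from the nests to the hinge (away from the robot, give or take its yaw), y to the left, z up. Two dark posts 10 x 24 mm, top 76 mm above the bench, stand at x +58, y +-88 mm and carry the flap's hinge.
- round_nest_floor (a point): centre of the pocket floor (15 mm above the bench) of the nest marked by a black round plate (19 mm across, 4 mm thick) lying just in front of it (44 mm towards -x). The pocket is 48 (along its x) x 34 mm (along its y) at the floor; its 3 mm thick walls rise 7 mm above the floor and flare outwards as a lead-in to 58 x 44 mm at the rim. Axes as the station's. The two nests are 100 mm apart, side by side along the station's y; either may be the left one.
- bar_nest_floor (a point): the same for the nest marked by a black bar-shaped plate (7 x 36 x 4 mm).
- round_module_center (a point): centre, half-way up, of the loose white module with a round black raised tag (19 mm across, 3 mm high) on top. Housing 44 (x) x 30 (y) x 26 mm (z), 29 mm with the tag, about 60 g, starts upright on the bench. Fits its pocket with its x along the nest's x, either way round, with 2 mm play on every side.
- bar_module_center (a point): the same for the module with a long bar-shaped black raised tag (36 x 7 x 3 mm) on top.
- flap (a joint): hinge angle of the flap, rad: 0 = upright, which is the balance point; positive = leaning back, towards the station's +x (away from the robot); it stops at +0.9 (where it starts) and -0.9 (leaning forward over the nests). The hinge is nearly free of friction: let go anywhere but at 0 it falls to a stop. Flap and handle weigh about 0.23 kg.
- flap_hinge (a point): middle of the hinge axis, 62 mm above the bench; the axis runs along the station's y. The flap is an aluminium panel 150 mm wide, 4 mm thick, from 8 to 74 mm from the axis.
- bar_center (a point): middle of the handle bar, a round steel bar 10 mm thick parallel to the hinge axis, 128 mm from it, at the flap's free edge; free length between its two end arms (10 mm thick) 94 mm; 49 mm open gap between bar and panel edge.
- bnc_adapter: bystander: small metal coaxial adapter standing on the bench, 15 x 15 x 30 mm, origin at its foot
- marker: bystander: a marker pen lying on the bench, 14 x 132 x 14 mm, origin under its middle
- loupe: bystander: black eyepiece loupe 37 x 37 x 30 mm standing on the bench, origin at its foot
Things that resemble listed ones, but are neither listed nor needed, are in the scene too. Leave any blue, orange or red look-alike of the part that bears round_module_center alone.

How it is judged:
By the outcome, as a careful person would: the job done as asked, in the order asked, and still so for the second after the job is handed in, while the arm keeps its last pose, push and grip.
It also fails if it takes over 72 s, if anything falls off the work surface, if the arm or the gripper's body presses on something with over 40 N, if the wrist force passes 120 N, or if a joint passes its speed limit or range.

## Working session

There is one attempt and no reset: what is moved stays moved. The work goes in short steps, Python scripts to look and compute and a tool call to move; the robot and the scene stay as the last step left them, time stands still between calls to the robot, and variables do not carry over. Pictures are saved under pics/ and viewed, at most 10 in all, crops included, and the job is handed in when it is done.

Besides the shell and the picture viewer there is one more tool, called after ">>>" as name([rows], argument=value, ...), one row to a line, values as JSON. step_arm: Moves the arm, as the interface text tells. Its arguments: {"type":"object","properties":{"moves":{"type":"array","items":{"type":"object","properties":{"claw":{"type":"number"},"x":{"type":"number"},"y":{"type":"number"},"z":{"type":"number"},"spin":{"type":"number"}}}},"force":{"type":"number"}},"required":["moves"]}

```bash
mkdir -p pics
cat > h.py <<'E'
import numpy as np, cv2
from bench import arm
from scipy.spatial.transform import Rotation as R
def save(n,f,box=None,s=1):
    if box: f=f[box[1]:box[3],box[0]:box[2]]
    f=cv2.resize(f,None,fx=s,fy=s,interpolation=cv2.INTER_CUBIC)
    cv2.imwrite('pics/'+n+'.png',f[:,:,::-1])
def rot(c):
    o=np.array(c['orientation'],float)
    return o if o.shape==(3,3) else R.from_euler('xyz',o).as_matrix() if o.size==3 else R.from_quat(o).as_matrix()
def ray(c,uv):
    K=np.array([[c['fx'],0,c['cx']],[0,c['fy'],c['cy']],[0,0,1]])
    p=cv2.undistortPoints(np.array(uv,float).reshape(-1,1,2),K,np.array(c['distortion'],float)).reshape(-1,2)
    return np.c_[p,np.ones(len(p))]@rot(c).T
def plane(c,uv,z):
    d=ray(c,uv); e=np.array(c['eye']); return e+d*((z-e[2])/d[:,2])[:,None]
def proj(c,P):
    K=np.array([[c['fx'],0,c['cx']],[0,c['fy'],c['cy']],[0,0,1]])
    r=rot(c).T; return cv2.projectPoints(np.array(P,float).reshape(-1,1,3),cv2.Rodrigues(r)[0],-r@np.array(c['eye']),K,np.array(c['distortion'],float))[0].reshape(-1,2)
E
python3 - <<'E'
from h import *
print(arm.observe()); 
for n in('scene','top'):
    c=arm.read_camera(n); save(n+'0',c['frame']); print(n,c['eye'],c['orientation'],c['fx'])
    for q in('station','round_module_center','bar_module_center','flap','bar_center','round_nest_floor','marker','loupe','bnc_adapter'):
        try: print(q,[(round(d['score'],2),[int(v) for v in d['bbox']]) for d in arm.cut_out(n,q)])
        except Exception as e: print(q,e)
E
```

```text
{'time_s': 0.0, 'qpos': array([ 1.05359116e+00,  1.31147660e-01,  1.48924984e+00, -2.83586813e-05,
        1.52300731e+00, -8.54033684e-02]), 'joint_velocities': array([ 0.00043002,  0.00162828,  0.00020528,  0.00086912, -0.00187758,
       -0.00081066]), 'effort': array([-8.55401158e-04, -5.59840930e+01, -4.91765428e+01,  7.68874283e-02,
        3.51727707e-02, -1.69158075e-04]), 'position': array([0.25081753, 0.54444233, 0.21761169]), 'ee_rot': array([-3.13978469e+00, -1.26355557e-04,  2.70979212e+00]), 'force': array([-0.11916398, -0.35516024,  1.12369689]), 'wrist_torque': array([0.05289576, 0.01353419, 0.05168366]), 'gripper_force': 0.0, 'opening': 1.0011749284418237}
scene [-0.32489395 -0.816585    1.00590999] [-2.19417062  0.02276129 -0.9034857 ] 606.2970805826101
station [(0.61, [166, 198, 268, 304])]
round_module_center [(0.83, [359, 359, 386, 384]), (0.77, [347, 258, 365, 275]), (0.58, [385, 251, 399, 265]), (0.56, [426, 263, 434, 278]), (0.53, [171, 198, 269, 306])]
bar_module_center [(0.67, [360, 317, 380, 338])]
flap [(0.83, [207, 194, 267, 258])]
bar_center [(0.87, [209
[... 234 characters left out ...]
.08752279  1.8629546 ] [-3.01572913  0.0040055  -1.54781422] 604.9868889194224
station [(0.79, [180, 235, 253, 331]), (0.69, [192, 235, 241, 281]), (0.37, [387, 305, 402, 323])]
round_module_center [(0.71, [366, 178, 382, 196]), (0.7, [218, 221, 231, 239]), (0.64, [385, 303, 402, 321]), (0.54, [310, 213, 320, 233]), (0.44, [332, 189, 343, 201])]
bar_module_center [(0.71, [366, 268, 380, 287])]
flap [(0.83, [192, 237, 242, 286]), (0.62, [350, 216, 361, 243])]
bar_center [(0.76, [191, 236, 243, 282]), (0.58, [188, 287, 207, 315])]
round_nest_floor [(0.92, [188, 289, 207, 317])]
marker [(0.53, [355, 216, 358, 242])]
loupe [(0.63, [219, 223, 231, 238])]
bnc_adapter [(0.61, [179, 238, 254, 329])]
```

Run:
```python
import cv2
a=cv2.imread('pics/scene0.png')[170:420,140:460]; cv2.imwrite('pics/s1.png',cv2.resize(a,None,fx=2.4,fy=2.4,interpolation=cv2.INTER_CUBIC))
a=cv2.imread('pics/top0.png')[160:350,160:426]; cv2.imwrite('pics/t1.png',cv2.resize(a,None,fx=3,fy=3,interpolation=cv2.INTER_CUBIC))
```

```text
(no output)
```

View pics/s1.png

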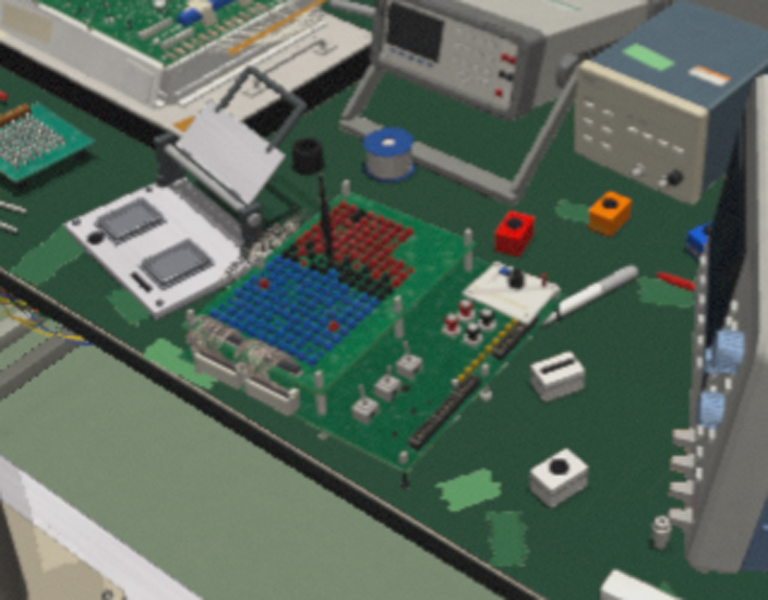

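View pics/t1.png

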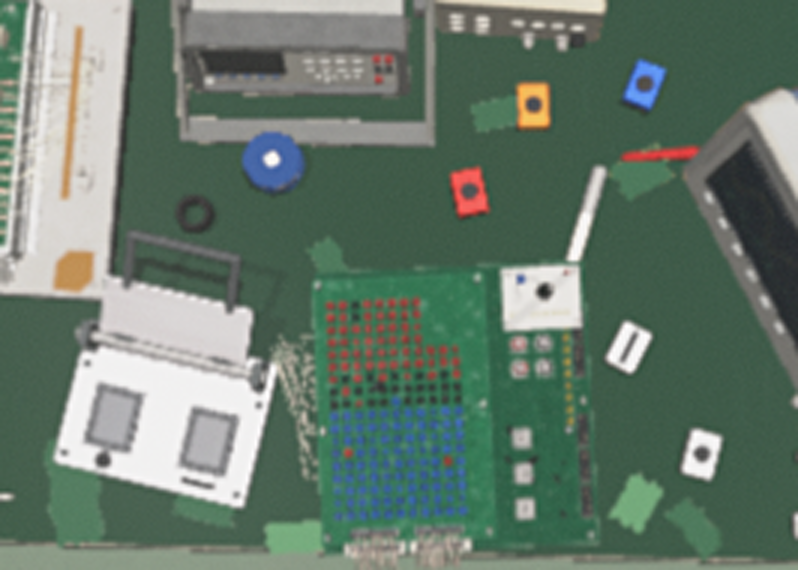

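The scene crop shows the bar-tag white module at (557,376) and the round-tag one at (559,477). Red, orange and blue look-alikes sit at (515,232), (609,212) and (700,240). In the top crop the white modules are at (628,347) for the bar and (702,454) for the round. The station has the round plate at (102,460), so the left nest is round, and the bar plate is at (198,483). The flap leans back, with its bar near (185,247).

Run:
```python
from h import *
c=arm.read_camera('top'); f=c['frame']; g=cv2.cvtColor(f,cv2.COLOR_RGB2GRAY)
def U(x,y): return [x/3+160-1/3,y/3+160-1/3]
for q,p,z in(('bar',(628,347),.026),('round',(702,454),.026)):
    u=U(*p); x0,y0=int(u[0])-14,int(u[1])-14
    w=(f[y0:y0+28,x0:x0+28].min(2)>130).astype(np.uint8)
    n,l,s,ce=cv2.connectedComponentsWithStats(w); k=1+np.argmax(s[1:,4])
    pts=np.argwhere(l==k)[:,::-1]+[x0,y0]
    h=cv2.convexHull(pts.astype(np.float32)); 
    P=plane(c,h.reshape(-1,2),z)
    r=cv2.minAreaRect((P[:,:2]*1000).astype(np.float32)); print(q,r)
# station
names=dict(fl=(56,460),fr=(243,507),roundplate=(102,460),barplate=(198,483),nestL=(114,418),nestR=(208,442),bar_l=(130,236),bar_r=(239,259),post_l=(86,335),post_r=(260,375))
zs=dict(fl=.012,fr=.012,roundplate=.016,barplate=.016,nestL=.015,nestR=.015,bar_l=.142,bar_r=.142,post_l=.076,post_r=.076)
for k in names: print(k,plane(c,[U(*names[k])],zs[k])[0].round(4))
print(proj(c,[[.55,.3,0]]))
```

```text
bar ((535.6717529296875, -246.7733154296875), (31.234926223754883, 46.47597885131836), 64.20721435546875)
round ((428.6954040527344, -321.8135986328125), (32.774261474609375, 46.89856719970703), 74.58670806884766)
fl [0.4069 0.3334 0.012 ]
fr [0.3646 0.1402 0.012 ]
roundplate [0.4082 0.2853 0.016 ]
barplate [0.3876 0.1863 0.016 ]
nestL [0.4511 0.275  0.015 ]
nestR [0.4293 0.1779 0.015 ]
bar_l [0.6222 0.2425 0.142 ]
bar_r [0.6024 0.1366 0.142 ]
post_l [0.5308 0.2947 0.076 ]
post_r [0.4955 0.1202 0.076 ]
[[192.02764916 266.98054902]]
```

>>> step_arm([
  {"x": -3.32,"y": -1.83},
  {"x": -3.32,"y": -1.83},
  {"x": -3.32,"y": -1.83},
  {"x": -3.32,"y": -1.83},
  {"x": -3.32,"y": -1.83},
  {"x": -3.32,"y": -1.83},
  {"x": -3.32,"y": -1.83},
  {"x": -3.32,"y": -1.83},
  {"x": -1.59,"y": -3.46},
  {"x": -1.59,"y": -3.46},
  {"x": -1.59,"y": -3.46},
  {"x": -1.59,"y": -3.46},
])

```text
schema error: expected keys claw, x, y, z, spin
```

>>> step_arm([
  {"x": -1.59,"y": -3.46},
  {"x": -1.59,"y": -3.46},
  {"x": -1.59,"y": -3.46},
  {"x": -1.59,"y": -3.46},
  {"x": -1.59,"y": -3.46},
  {"x": -1.59,"y": -3.46},
  {"x": -1.59,"y": -3.46},
  {"x": -1.59,"y": -3.46},
  {"x": -1.59,"y": -3.46},
  {"x": -1.59,"y": -3.46},
  {"x": -1.59,"y": -3.46},
  {"spin": -4.6},
])

```text
schema error: expected keys claw, x, y, z, spin
```

>>> step_arm([
  {"spin": -4.6},
  {},
  {},
])

```text
schema error: expected keys claw, x, y, z, spin
```

Run:
```python
from h import *
s=arm.observe(); print(s['time_s'],s['position'],s['ee_rot'])
c=arm.read_camera('wrist'); save('w1',c['frame']); print(c['eye'],c['fx'])
for q in('round_module_center','bar_module_center'): print(q,[(round(d['score'],2),[int(v) for v in d['bbox']]) for d in arm.cut_out('wrist',q)])
print(proj(c,[[.4287,-.3218,.029],[.5357,-.2468,.029]]))
```

```text
1.05 [0.25109688 0.54494038 0.21864494] [3.14156475e+00 1.12566977e-05 2.70977879e+00]
[0.18402956 0.57574235 0.38499647] 379.4116888588815
round_module_center []
bar_module_center []
[[-139.39470837  551.16309124]
 [ -64.46207138  589.93288568]]
```

View pics/w1.png

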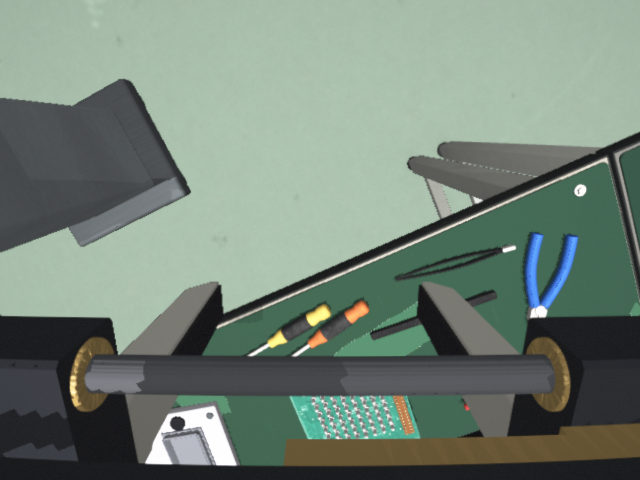

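The wrist picture (arm still at start) shows the gripper bar across the lower edge, fingers at (190,300) and (450,300), and part of the station at (190,430). The calls were refused because every row needs all its keys, so I'm resending.

>>> step_arm([
  {"x": -3.32,"y": -1.83,"z": 0,"spin": 0,"claw": 0},
  {"x": -3.32,"y": -1.83,"z": 0,"spin": 0,"claw": 0},
  {"x": -3.32,"y": -1.83,"z": 0,"spin": 0,"claw": 0},
  {"x": -3.32,"y": -1.83,"z": 0,"spin": 0,"claw": 0},
  {"x": -3.32,"y": -1.83,"z": 0,"spin": 0,"claw": 0},
  {"x": -3.32,"y": -1.83,"z": 0,"spin": 0,"claw": 0},
  {"x": -3.32,"y": -1.83,"z": 0,"spin": 0,"claw": 0},
  {"x": -3.32,"y": -1.83,"z": 0,"spin": 0,"claw": 0},
  {"x": -1.59,"y": -3.46,"z": 0,"spin": 0,"claw": 0},
  {"x": -1.59,"y": -3.46,"z": 0,"spin": 0,"claw": 0},
  {"x": -1.59,"y": -3.46,"z": 0,"spin": 0,"claw": 0},
  {"x": -1.59,"y": -3.46,"z": 0,"spin": 0,"claw": 0},
])

```text
time_s: 2.2
position: [0.4306, 0.1468, 0.2187]
ee_rot: [3.141, 0.0, 2.71]
force: [0.8, 0.1, -0.9]
opening: 1.001
gripper_force: 0.0
```

>>> step_arm([
  {"x": -1.59,"y": -3.46,"z": 0,"spin": 0,"claw": 0},
  {"x": -1.59,"y": -3.46,"z": 0,"spin": 0,"claw": 0},
  {"x": -1.59,"y": -3.46,"z": 0,"spin": 0,"claw": 0},
  {"x": -1.59,"y": -3.46,"z": 0,"spin": 0,"claw": 0},
  {"x": -1.59,"y": -3.46,"z": 0,"spin": 0,"claw": 0},
  {"x": -1.59,"y": -3.46,"z": 0,"spin": 0,"claw": 0},
  {"x": -1.59,"y": -3.46,"z": 0,"spin": 0,"claw": 0},
  {"x": -1.59,"y": -3.46,"z": 0,"spin": 0,"claw": 0},
  {"x": -1.59,"y": -3.46,"z": 0,"spin": 0,"claw": 0},
  {"x": -1.59,"y": -3.46,"z": 0,"spin": -4.6,"claw": 0},
  {"x": 0,"y": 0,"z": 0,"spin": -4.6,"claw": 0},
  {"x": 0,"y": 0,"z": 0,"spin": 0,"claw": 0},
])

```text
time_s: 3.2
position: [0.4299, -0.2342, 0.2184]
ee_rot: [3.141, -0.001, 2.87]
force: [-0.4, 1.2, -0.4]
opening: 0.997
gripper_force: 0.0
```

Run:
```python
from h import *
s=arm.observe(); print(s['time_s'],s['position'],s['ee_rot'],s['qpos'])
c=arm.read_camera('wrist'); save('w2',c['frame']); print(c['eye'])
for q in('round_module_center','bar_module_center'): print(q,[(round(d['score'],2),[int(v) for v in d['bbox']]) for d in arm.cut_out('wrist',q)])
print(proj(c,[[.4287,-.3218,.029],[.5357,-.2468,.029]]))
```

```text
3.2 [ 0.42991583 -0.23416959  0.21844692] [ 3.14148015e+00 -5.23646414e-04  2.87041864e+00] [-6.03481654e-01 -1.71759366e-01  1.78652464e+00 -6.45400520e-05
  1.52735908e+00 -1.90310112e+00]
[ 0.3588247  -0.21467591  0.38483471]
round_module_center [(0.69, [216, 214, 252, 264])]
bar_module_center [(0.66, [316, 285, 351, 336])]
[[232.79469326 238.93881769]
 [335.45845383 316.5789875 ]]
```

View pics/w2.png

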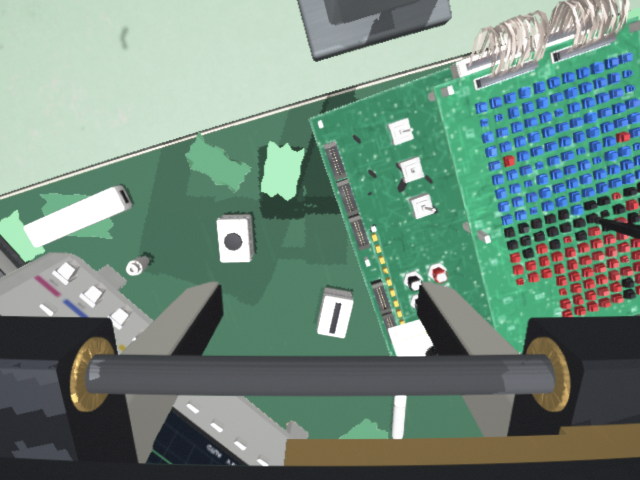

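The wrist picture shows the white round-tag module at (235,240), tag at (233,242), and the white bar-tag module at (335,313). The BNC adapter is at (137,265) and the oscilloscope front at lower left. This confirms both targets. I'll check scope clearance before descending.

Run:
```python
from h import *
c=arm.read_camera('wrist'); f=c['frame']; s=arm.observe()
for q,(a,b) in(('round',(233,242)),('bar',(335,315))):
    p=f[b-30:b+30,a-26:a+26]; w=(p.min(2)>150).astype(np.uint8)
    n,l,st,ce=cv2.connectedComponentsWithStats(w); k=l[[b_ for b_ in range(18,42)],:]; k=1+np.argmax(st[1:,4])
    h=cv2.convexHull((np.argwhere(l==k)[:,::-1]+[a-26,b-30]).astype(np.float32)).reshape(-1,2)
    print(q,cv2.minAreaRect((plane(c,h,.026)[:,:2]*1000).astype(np.float32)))
    m=cv2.fillConvexPoly(np.zeros(f.shape[:2],np.uint8),h.astype(int),1); m=cv2.erode(m,np.ones((7,7)))
    t=np.argwhere((m>0)&(f.max(2)<80))[:,::-1]; P=plane(c,t,.029); 
    v=np.linalg.eigh(np.cov(P[:,:2].T))[1][:,1]; print(len(t),P.mean(0),np.degrees(np.arctan2(v[1],v[0])))
sc=arm.read_camera('scene')
S=lambda x,y:[x/2.4+140,y/2.4+170]
for w,q in(((65,270),(683,517)),((120,318),(683,463)),((137,265),(661,520))):
    d1=ray(c,[w])[0];d2=ray(sc,[S(*q)])[0]; e1=np.array(c['eye']);e2=np.array(sc['eye'])
    x=np.linalg.lstsq(np.c_[d1,-d2],e2-e1,rcond=None)[0]; print(w,e1+x[0]*d1,e2+x[1]*d2)
save('scope',sc['frame'],(380,150,640,420),2.2)
```

```text
round ((430.01446533203125, -322.25726318359375), (31.24796485900879, 46.70652389526367), 75.82183837890625)Traceback (most recent call last):
  File "<stdin>", line 9, in <module>
  File "h.py", line 16, in plane
    d=ray(c,uv); e=np.array(c['eye']); return e+d*((z-e[2])/d[:,2])[:,None]
  File "h.py", line 13, in ray
    p=cv2.undistortPoints(np.array(uv,float).reshape(-1,1,2),K,np.array(c['distortion'],float)).reshape(-1,2)
      ~~~~~~~~~~~~~~~~~~~^^^^^^^^^^^^^^^^^^^^^^^^^^^^^^^^^^^^^^^^^^^^^^^^^^^^^^^^^^^^^^^^^^^^^^
cv2.error: OpenCV(4.12.0) /io/opencv/modules/calib3d/src/undistort.dispatch.cpp:347: error: (-215:Assertion failed) CV_IS_MAT(_src) && CV_IS_MAT(_dst) && (_src->rows == 1 || _src->cols == 1) && (_dst->rows == 1 || _dst->cols == 1) && _src->cols + _src->rows - 1 == _dst->rows + _dst->cols - 1 && (CV_MAT_TYPE(_src->type) == CV_32FC2 || CV_MAT_TYPE(_src->type) == CV_64FC2) && (CV_MAT_TYPE(_dst->type) == CV_32FC2 || CV_MAT_TYPE(_dst->type) == CV_64FC2) in function 'cvUndistortPointsInternal'
```

Run:
```python
from h import *
c=arm.read_camera('wrist'); f=c['frame']
a,b=335,315
w=(f[b-30:b+30,a-26:a+26].min(2)>150).astype(np.uint8)
n,l,st,ce=cv2.connectedComponentsWithStats(w); k=1+np.argmax(st[1:,4])
h=cv2.convexHull((np.argwhere(l==k)[:,::-1]+[a-26,b-30]).astype(np.float32)).reshape(-1,2)
print(cv2.minAreaRect((plane(c,h,.026)[:,:2]*1000).astype(np.float32)))
sc=arm.read_camera('scene')
S=lambda x,y:[x/2.4+140,y/2.4+170]
for w,q in(((65,270),(683,517)),((120,318),(683,463)),((137,265),(661,520))):
    d1=ray(c,[w])[0];d2=ray(sc,[S(*q)])[0]; e1=np.array(c['eye']);e2=np.array(sc['eye'])
    x=np.linalg.lstsq(np.c_[d1,-d2],e2-e1,rcond=None)[0]; print(w,e1+x[0]*d1,e2+x[1]*d2)
save('scope',sc['frame'],(380,150,640,420),2.2)
```

```text
((536.1861572265625, -247.7840576171875), (31.393203735351562, 47.2851676940918), 63.50080108642578)
(65, 270) [ 0.4068978  -0.45941221  0.0751466 ] [ 0.40676509 -0.45934121  0.07506954]
(120, 318) [ 0.46310574 -0.42978604  0.07545252] [ 0.4594214  -0.42812266  0.07304753]
(137, 265) [ 0.43026112 -0.42494388  0.02268329] [ 0.43269036 -0.42636363  0.02399331]
```

View pics/scope.png

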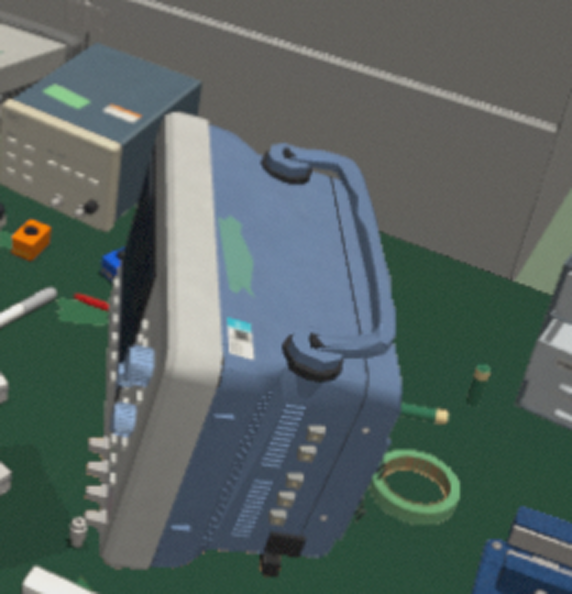

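>>> step_arm([
  {"x": -0.78,"y": -2.83,"z": 2,"spin": -0.8,"claw": 0},
  {"x": -0.78,"y": -2.83,"z": 2,"spin": 0,"claw": 0},
  {"x": -0.78,"y": -2.83,"z": 2,"spin": 0,"claw": 0},
  {"x": 0,"y": 0,"z": 4,"spin": 0,"claw": 0.2},
  {"x": 0,"y": 0,"z": 4,"spin": 0,"claw": 0.2},
  {"x": 0,"y": 0,"z": 3.5,"spin": 0,"claw": 0.2},
  {"x": 0,"y": 0,"z": 2,"spin": 0,"claw": 0.2},
  {"x": 0,"y": 0,"z": 1.1,"spin": 0,"claw": 0.2},
  {"x": 0,"y": 0,"z": 0,"spin": 0,"claw": 0.2},
])

```text
time_s: 4.25
position: [0.4297, -0.3182, 0.0099]
ee_rot: [3.139, -0.004, 2.885]
force: [-0.2, 0.0, -0.5]
opening: 0.8
gripper_force: 0.0
```

>>> step_arm([
  {"x": 0,"y": -0.4,"z": 0,"spin": 0,"claw": 0.4},
  {"x": 0,"y": 0,"z": 0,"spin": 0,"claw": 0.6},
  {"x": 0,"y": 0,"z": 0,"spin": 0,"claw": 1},
  {"x": 0,"y": 0,"z": 0,"spin": 0,"claw": 1},
  {"x": 0,"y": 0,"z": 0,"spin": 0,"claw": 1},
], force=15)

```text
time_s: 4.67
position: [0.4309, -0.3249, 0.014]
ee_rot: [-3.141, 0.002, 2.884]
force: [-0.5, -0.8, -0.5]
opening: 0.497
gripper_force: 0.0
```

>>> step_arm([
  {"x": 0,"y": 0,"z": 0,"spin": 0,"claw": 1},
  {"x": 0,"y": 0,"z": 0,"spin": 0,"claw": 1},
  {"x": 0,"y": 0,"z": 0,"spin": 0,"claw": 1},
])

```text
time_s: 4.92
position: [0.4302, -0.3243, 0.013]
ee_rot: [-3.141, 0.0, 2.884]
force: [-0.9, -0.7, 3.0]
opening: 0.323
gripper_force: 15.0
```

Run:
```python
from h import *
s=arm.observe(); print(s['position'],s['opening'],s['gripper_force'],s['ee_rot'],s['qpos'])
```

```text
[ 0.43024373 -0.32428346  0.01295912] 0.3229098242464101 15.000261962413788 [-3.14147314e+00  3.81208894e-04  2.88432653e+00] [-7.41103745e-01  1.68233902e-01  1.84282666e+00  7.90938905e-05
  1.13013904e+00 -2.05466764e+00]
```

>>> step_arm([
  {"x": 0,"y": 0,"z": -2,"spin": 0,"claw": 1},
  {"x": 0,"y": 0,"z": -4,"spin": 0,"claw": 1},
  {"x": 0,"y": 0,"z": -4,"spin": 0,"claw": 1},
  {"x": 0,"y": 0,"z": -4,"spin": 0,"claw": 1},
  {"x": 0,"y": 0,"z": -4,"spin": 0,"claw": 1},
  {"x": 0,"y": 2,"z": -2.7,"spin": 0,"claw": 1},
  {"x": 0.5,"y": 3.7,"z": 0,"spin": 0,"claw": 1},
  {"x": 0.5,"y": 3.7,"z": 0,"spin": 0,"claw": 1},
  {"x": 0.5,"y": 3.7,"z": 0,"spin": 0,"claw": 1},
  {"x": 0.5,"y": 3.7,"z": 0,"spin": 0,"claw": 1},
  {"x": 0.5,"y": 3.7,"z": 0,"spin": 0,"claw": 1},
  {"x": 0.5,"y": 3.7,"z": 0,"spin": 0,"claw": 1},
])

```text
time_s: 5.92
position: [0.4623, -0.0808, 0.2196]
ee_rot: [-3.142, 0.0, 2.884]
force: [0.7, -0.7, -1.0]
opening: 0.321
gripper_force: 15.0
```

>>> step_arm([
  {"x": 0.5,"y": 3.7,"z": 0,"spin": 0,"claw": 1},
  {"x": 0.5,"y": 3.7,"z": 0,"spin": 0,"claw": 1},
  {"x": 0.5,"y": 3.7,"z": 0,"spin": 0,"claw": 1},
  {"x": 0.5,"y": 3.7,"z": 0,"spin": 0,"claw": 1},
  {"x": 0.5,"y": 3.7,"z": 0,"spin": 0,"claw": 1},
  {"x": 0.5,"y": 3.7,"z": 0,"spin": 0,"claw": 1},
  {"x": 0.5,"y": 3.7,"z": 0,"spin": 0,"claw": 1},
  {"x": 0.1,"y": 2,"z": 0,"spin": -2.5,"claw": 1},
  {"x": 0,"y": 0,"z": 0,"spin": 0,"claw": 1},
  {"x": 0,"y": 0,"z": 0,"spin": 0,"claw": 1},
])

```text
time_s: 6.75
position: [0.4984, 0.1972, 0.2191]
ee_rot: [-3.141, -0.001, 2.93]
force: [0.4, -0.6, -1.0]
opening: 0.319
gripper_force: 15.0
```

Run:
```python
from h import *
s=arm.observe(); print(s['time_s'],s['position'],s['opening'],s['gripper_force'],s['ee_rot'])
c=arm.read_camera('wrist'); save('w3',c['frame']); print(c['eye'])
import pickle; c.pop('frame'); pickle.dump(c,open('c3.pkl','wb'))
print(proj(c,[[.4082,.2853,.016],[.3876,.1863,.016],[.4512,.276,.015],[.43,.1775,.015]]))
```

```text
6.75 [0.49836706 0.19721441 0.21907993] 0.31914136902088264 14.999779611825943 [-3.14075211e+00 -9.25621149e-04  2.93005167e+00]
[0.42631393 0.21251873 0.38552653]
[[392.92087408 100.31635892]
 [283.33093601 100.84264328]
 [390.54549125 148.96954632]
 [284.77026915 148.78215964]]
```

View pics/w3.png

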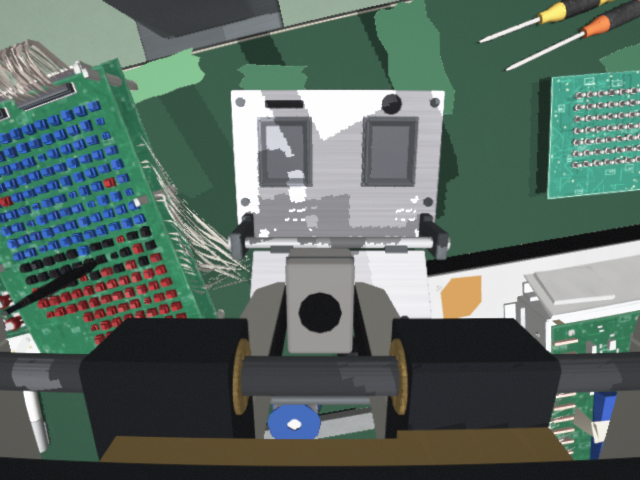

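The picture shows the held module with its round tag at (320,313). The nests are at (390,152) with the round plate at (391,104), and at (285,152) with the bar plate at (284,104).

Run:
```python
from h import *
c=arm.read_camera('wrist'); f=c['frame']; g=cv2.cvtColor(f,cv2.COLOR_RGB2GRAY); s=arm.observe()
print(s['position'],s['ee_rot'])
def blob(box,lo,hi,z,erode=0):
    x0,y0,x1,y1=box; p=g[y0:y1,x0:x1]; m=((p>lo)&(p<hi)).astype(np.uint8)
    n,l,st,ce=cv2.connectedComponentsWithStats(m); k=1+np.argmax(st[1:,4]); 
    h=cv2.convexHull((np.argwhere(l==k)[:,::-1]+[x0,y0]).astype(np.float32)).reshape(-1,2)
    P=plane(c,h,z)[:,:2]; r=cv2.minAreaRect((P*1000).astype(np.float32)); return np.array(r[0]).round(1),np.array(r[1]).round(1),round(r[2],1),ce[k]+[x0,y0]
print('roundplate',blob((375,92,408,114),-1,70,.016)); print('barplate',blob((260,95,308,112),-1,70,.016))
print('nestR',blob((360,112,424,192),-1,150,.022)); print('nestB',blob((252,112,316,192),-1,150,.022))
print('tag',blob((295,290,345,336),-1,60,s['position'][2]-.013+.029))
print('holes',[blob(b,-1,110,.012) for b in((233,95,247,108),(428,95,442,108))])
```

```text
[0.4986084  0.19563782 0.21935825] [-3.14079266e+00 -4.10735074e-04  2.92709334e+00]
roundplate (array([413.4, 284.3]), array([11.2, 17.3]), 27.8, array([393.71428571, 105.65934066]))
barplate (array([389.7, 186. ]), array([32.4,  5.3]), 77.6, array([285.00423729, 103.19915254]))
nestR (array([453.3, 272.5]), array([52.4, 64.3]), 78.1, array([389.81336761, 150.81696658]))
nestB (array([432.7, 177.2]), array([51.6, 64.1]), 77.7, array([287.56873761, 152.47157964]))
tag (array([498.3, 196. ]), array([18.3, 17.8]), 2.9, array([319.60203284, 312.25566849]))Traceback (most recent call last):
  File "<stdin>", line 12, in <module>
  File "<stdin>", line 6, in blob
    return _wrapfunc(a, 'argmax', axis=axis, out=out, **kwds)
    return bound(*args, **kwds)
ValueError: attempt to get argmax of an empty sequence
```

>>> step_arm([
  {"x": 2.03,"y": 2.23,"z": 0,"spin": 0,"claw": 1},
  {"x": 2.03,"y": 2.23,"z": 0,"spin": 0,"claw": 1},
  {"x": 2.03,"y": 2.23,"z": 2,"spin": 0,"claw": 1},
  {"x": 0,"y": 0,"z": 4,"spin": 0,"claw": 1},
  {"x": 0,"y": 0,"z": 4,"spin": 0,"claw": 1},
  {"x": 0,"y": 0,"z": 4,"spin": 0,"claw": 1},
  {"x": 0,"y": 0,"z": 2.5,"spin": 0,"claw": 1},
  {"x": 0,"y": 0,"z": 0,"spin": 0,"claw": 1},
  {"x": 0,"y": 0,"z": 0,"spin": 0,"claw": 1},
])

```text
time_s: 7.6
position: [0.4525, 0.273, 0.0537]
ee_rot: [-3.139, -0.003, 2.926]
force: [0.6, -0.2, -0.1]
opening: 0.322
gripper_force: 15.0
```

Run:
```python
from h import *
s=arm.observe(); print(s['position'],s['ee_rot'],s['force'])
d=np.array([.4533,.2739,.028])-s['position']; y=s['ee_rot'][2]
print((d[0]*np.cos(y)+d[1]*np.sin(y))*100,(d[0]*np.sin(y)-d[1]*np.cos(y))*100,-d[2]*100)
```

```text
[0.45252366 0.27296935 0.05371108] [-3.13925524e+00 -2.71447257e-03  2.92597766e+00] [ 0.64380589 -0.2389096  -0.12264787]
-0.05592498862018053 0.10751946142557778 2.5711083406152744
```

>>> step_arm([
  {"x": 0,"y": 0.05,"z": 0.7,"spin": 0,"claw": 1},
  {"x": 0,"y": 0.05,"z": 0.6,"spin": 0,"claw": 1},
  {"x": 0,"y": 0,"z": 0.5,"spin": 0,"claw": 1},
  {"x": 0,"y": 0,"z": 0.4,"spin": 0,"claw": 1},
  {"x": 0,"y": 0,"z": 0.3,"spin": 0,"claw": 1},
  {"x": 0,"y": 0,"z": 0,"spin": 0,"claw": 1},
])

```text
time_s: 8.1
position: [0.4534, 0.2756, 0.0291]
ee_rot: [-3.141, -0.001, 2.928]
force: [-0.5, -0.7, -0.6]
opening: 0.324
gripper_force: 15.0
```

>>> step_arm([
  {"x": 0,"y": 0,"z": 0,"spin": 0,"claw": 0.5},
  {"x": 0,"y": 0,"z": 0,"spin": 0,"claw": 0.5},
  {"x": 0,"y": 0,"z": 0,"spin": 0,"claw": 0.5},
  {"x": 0,"y": 0,"z": -1,"spin": 0,"claw": 0.5},
  {"x": 0,"y": 0,"z": -4,"spin": 0,"claw": 0.5},
  {"x": 0,"y": 0,"z": -4,"spin": 0,"claw": 0.5},
  {"x": 0,"y": 0,"z": -4,"spin": 0,"claw": 0.5},
  {"x": 0,"y": 0,"z": -4,"spin": 0,"claw": 0.5},
  {"x": 0,"y": 0,"z": -2,"spin": 0,"claw": 0.5},
  {"x": -2,"y": -2,"z": 0,"spin": 0,"claw": 0.3},
  {"x": -2,"y": -2,"z": 0,"spin": 0,"claw": 0.3},
  {"x": 0,"y": 0,"z": 0,"spin": 0,"claw": 0.3},
])

```text
time_s: 9.1
position: [0.4867, 0.2252, 0.2216]
ee_rot: [-3.141, 0.004, 2.926]
force: [1.4, 0.9, -0.1]
opening: 0.662
gripper_force: 0.0
```

Run:
```python
from h import *
s=arm.observe(); print(s['time_s'],s['position'],s['ee_rot'],s['opening'])
c=arm.read_camera('wrist'); save('w4',c['frame'],(180,40,620,360),1.6)
d=np.array([.536,-.2475,.013])-s['position']; y=s['ee_rot'][2]
print((d[0]*np.cos(y)+d[1]*np.sin(y))*100,(d[0]*np.sin(y)-d[1]*np.cos(y))*100,-d[2]*100)
```

```text
9.1 [0.48665557 0.22519856 0.22164656] [-3.14149897  0.00360099  2.92597102] 0.6622814196015473
-14.93378746321472 -45.119507773054025 20.864656380455664
```

View pics/w4.png

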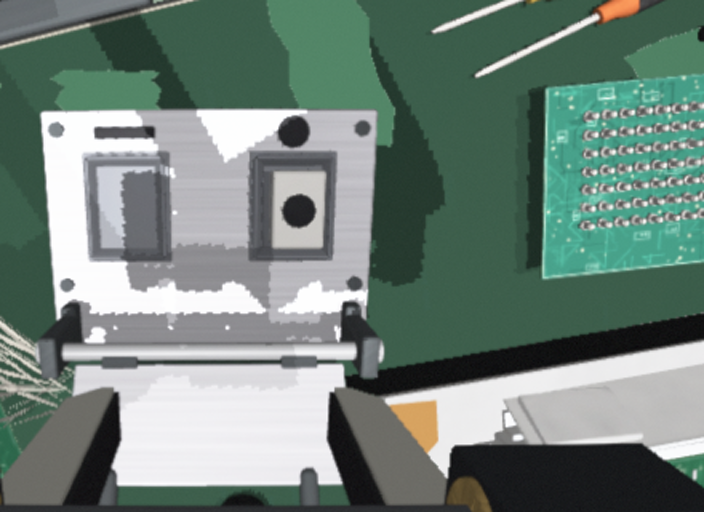

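>>> step_arm([
  {"x": -1.24,"y": -3.76,"z": 0,"spin": 0,"claw": 0.3},
  {"x": -1.24,"y": -3.76,"z": 0,"spin": 0,"claw": 0.3},
  {"x": -1.24,"y": -3.76,"z": 0,"spin": 0,"claw": 0.3},
  {"x": -1.24,"y": -3.76,"z": 0,"spin": 0,"claw": 0.3},
  {"x": -1.24,"y": -3.76,"z": 0,"spin": 0,"claw": 0.3},
  {"x": -1.24,"y": -3.76,"z": 0,"spin": 0,"claw": 0.3},
  {"x": -1.24,"y": -3.76,"z": 0,"spin": 0,"claw": 0.3},
  {"x": -1.24,"y": -3.76,"z": 0,"spin": 0,"claw": 0.3},
  {"x": -1.24,"y": -3.76,"z": 0,"spin": 0,"claw": 0.3},
  {"x": -1.24,"y": -3.76,"z": 0,"spin": 0,"claw": 0.3},
  {"x": -1.24,"y": -3.76,"z": 0,"spin": 0,"claw": 0.3},
  {"x": -1.24,"y": -3.76,"z": 0,"spin": 0,"claw": 0.3},
])

```text
time_s: 10.15
position: [0.5341, -0.2454, 0.2201]
ee_rot: [3.141, 0.0, 2.928]
force: [1.8, 0.2, -0.3]
opening: 0.697
gripper_force: 0.0
```

>>> step_arm([
  {"x": 0,"y": 0,"z": 2,"spin": 6.9,"claw": 0.3},
  {"x": 0,"y": 0,"z": 2,"spin": 6.9,"claw": 0.3},
  {"x": 0,"y": 0,"z": 4,"spin": 0,"claw": 0.3},
  {"x": 0,"y": 0,"z": 4,"spin": 0,"claw": 0.3},
  {"x": 0,"y": 0,"z": 0,"spin": 0,"claw": 0.3},
  {"x": 0,"y": 0,"z": 0,"spin": 0,"claw": 0.3},
])

```text
time_s: 10.65
position: [0.5321, -0.2425, 0.0977]
ee_rot: [3.141, -0.006, 2.688]
force: [0.6, 0.4, 1.1]
opening: 0.699
gripper_force: 0.0
```

Run:
```python
from h import *
s=arm.observe(); print(s['time_s'],s['position'],s['ee_rot'],s['opening'])
d=np.array([.536,-.2475,.013])-s['position']; y=s['ee_rot'][2]
print((d[0]*np.cos(y)+d[1]*np.sin(y))*100,(d[0]*np.sin(y)-d[1]*np.cos(y))*100,-d[2]*100)
```

```text
10.65 [ 0.53213991 -0.24247256  0.09767619] [ 3.14094712 -0.00624878  2.68759913] 0.6991165200241987
-0.5673894744790325 -0.28253009733442624 8.46761900658117
```

>>> step_arm([
  {"x": -0.4,"y": -0.25,"z": 4,"spin": 0,"claw": 0.3},
  {"x": 0,"y": 0,"z": 3,"spin": 0,"claw": 0.3},
  {"x": 0,"y": 0,"z": 1.3,"spin": 0,"claw": 0.4},
  {"x": 0,"y": 0,"z": 0,"spin": 0,"claw": 1},
  {"x": 0,"y": 0,"z": 0,"spin": 0,"claw": 1},
  {"x": 0,"y": 0,"z": 0,"spin": 0,"claw": 1},
  {"x": 0,"y": 0,"z": 0,"spin": 0,"claw": 1},
  {"x": 0,"y": 0,"z": 0,"spin": 0,"claw": 1},
  {"x": 0,"y": 0,"z": 0,"spin": 0,"claw": 1},
])

```text
time_s: 11.4
position: [0.5381, -0.2492, 0.0191]
ee_rot: [-3.141, 0.004, 2.687]
force: [-0.7, 0.8, 6.8]
opening: 0.321
gripper_force: 15.0
```

Run:
```python
from h import *
s=arm.observe(); print(s['time_s'],s['position'],s['ee_rot'],s['opening'],s['gripper_force'])
```

```text
11.4 [ 0.53813719 -0.24916088  0.01908922] [-3.14144955  0.00366388  2.68711428] 0.3205713615946661 15.000718832015991
```

>>> step_arm([
  {"x": 0,"y": 0,"z": -2,"spin": 0,"claw": 1},
  {"x": 0,"y": 0,"z": -4,"spin": 0,"claw": 1},
  {"x": 0,"y": 0,"z": -4,"spin": 0,"claw": 1},
  {"x": 0,"y": 0,"z": -4,"spin": 0,"claw": 1},
  {"x": 0,"y": 0,"z": -4,"spin": 0,"claw": 1},
  {"x": 0,"y": 0,"z": -2.5,"spin": 0,"claw": 1},
  {"x": 1.91,"y": 3.22,"z": 0,"spin": 0,"claw": 1},
  {"x": 1.91,"y": 3.22,"z": 0,"spin": 0,"claw": 1},
  {"x": 1.91,"y": 3.22,"z": 0,"spin": 0,"claw": 1},
  {"x": 1.91,"y": 3.22,"z": 0,"spin": 0,"claw": 1},
  {"x": 1.91,"y": 3.22,"z": 0,"spin": 0,"claw": 1},
  {"x": 1.91,"y": 3.22,"z": 0,"spin": 0,"claw": 1},
])

```text
time_s: 12.4
position: [0.518, -0.0229, 0.2225]
ee_rot: [3.141, 0.001, 2.687]
force: [0.3, 0.3, -1.6]
opening: 0.32
gripper_force: 15.0
```

>>> step_arm([
  {"x": 1.91,"y": 3.22,"z": 0,"spin": 0,"claw": 1},
  {"x": 1.91,"y": 3.22,"z": 0,"spin": 0,"claw": 1},
  {"x": 1.91,"y": 3.22,"z": 0,"spin": 0,"claw": 1},
  {"x": 1.91,"y": 3.22,"z": 0,"spin": 0,"claw": 1},
  {"x": 1.91,"y": 3.22,"z": 0,"spin": 0,"claw": 1},
  {"x": 1.91,"y": 3.22,"z": 0,"spin": 0,"claw": 1},
  {"x": 0,"y": 0,"z": 0,"spin": -6.9,"claw": 1},
  {"x": 0,"y": 0,"z": 0,"spin": -6.9,"claw": 1},
  {"x": 0,"y": 0,"z": 0,"spin": 0,"claw": 1},
  {"x": 0,"y": 0,"z": 0,"spin": 0,"claw": 1},
])

```text
time_s: 13.23
position: [0.5002, 0.1995, 0.2221]
ee_rot: [3.141, 0.0, 2.925]
force: [-0.3, -0.1, -1.4]
opening: 0.32
gripper_force: 15.0
```

Run:
```python
from h import *
ps=[]
for i in range(4):
    c=arm.read_camera('wrist'); s=arm.observe(); ps.append(np.r_[s['position'],s['ee_rot'][2]])
print(np.array(ps).round(4),s['time_s'],s['opening'])
f=c['frame']; save('w5',f,(200,60,500,340),2)
g=cv2.cvtColor(f,cv2.COLOR_RGB2GRAY)
def blob(box,lo,hi,z):
    x0,y0,x1,y1=box; p=g[y0:y1,x0:x1]; m=((p>lo)&(p<hi)).astype(np.uint8)
    n,l,st,ce=cv2.connectedComponentsWithStats(m); k=1+np.argmax(st[1:,4])
    h=cv2.convexHull((np.argwhere(l==k)[:,::-1]+[x0,y0]).astype(np.float32)).reshape(-1,2)
    r=cv2.minAreaRect((plane(c,h,z)[:,:2]*1000).astype(np.float32)); return np.array(r[0]).round(1),np.array(r[1]).round(1),round(r[2],1),(ce[k]+[x0,y0]).round(1)
print('eye',c['eye'])
n=proj(c,[[.4323,.1765,.022],[.4533,.2739,.044],[.3895,.186,.016]]); print(n.round(1))
for k,z in enumerate((.022,.044,.016)):
    a,b=n[k].round().astype(int); r=(34,38) if k==0 else (14,14) if k==1 else (24,8)
    try: print(k,blob((a-r[0],b-r[1],a+r[0],b+r[1]),-1,150 if k==0 else 70,z))
    except Exception as e: print(k,e)
z=np.mean(ps,0)[2]
print('tag',blob((300,280,340,345),-1,60,z+.016))
```

```text
[[0.5004 0.1992 0.2221 2.9233]
 [0.5004 0.199  0.222  2.9234]
 [0.5004 0.199  0.2219 2.924 ]
 [0.5004 0.1989 0.2218 2.9246]] 13.4333 0.32206732275360467
eye [0.42820615 0.21460359 0.38822516]
[[281.  149.8]
 [391.  150.2]
 [280.5 101.4]]
0 (array([433.4, 177.6]), array([50.2, 64.5]), 77.4, array([284.6, 151.4]))
1 (array([453.9, 275.2]), array([16.9, 16.6]), 79.9, array([392.1, 150.4]))
2 (array([390.1, 186.3]), array([33.5,  5.3]), 77.3, array([281.7, 101.9]))
tag (array([499.2, 199. ]), array([ 5.9, 28.1]), 77.3, array([319.5, 309.2]))
```

View pics/w5.png

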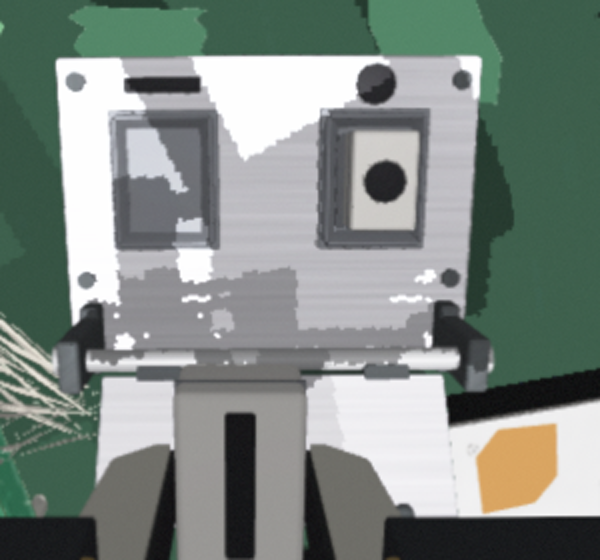

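The crop shows the round module sitting in the right (round-plate) nest with its tag at (385,181). The bar nest is empty at (165,180), and the held bar module has its tag at (240,413) and below.

Run:
```python
from h import *
c=arm.read_camera('wrist'); s=arm.observe(); p=s['position']; y=s['ee_rot'][2]; print(p,y)
t=np.array([np.cos(y),np.sin(y)]);u=np.array([np.sin(y),-np.cos(y)])
for q,z,L in(((319.7,266.5),.234,18),((319.7,250.2),.231,22)):
    P=plane(c,[q],z)[0]; d=(P-p)[:2]*1000; print('centre offset along tool x mm',d@t-L,'y',d@u)
d=(np.array([.433,.177])-p[:2])*100; print(d@t,d@u)
```

```text
[0.50036438 0.19895036 0.22175467] 2.9251373663881886
centre offset along tool x mm 1.8257760975392117 y -0.24055578555759657
centre offset along tool x mm 4.235386222886234 y -0.23712956264284774
6.107817081372863 -3.5905921344579035
```

>>> step_arm([
  {"x": 1.95,"y": -1.2,"z": 0,"spin": 0,"claw": 1},
  {"x": 1.95,"y": -1.2,"z": 0,"spin": 0,"claw": 1},
  {"x": 1.95,"y": -1.2,"z": 2,"spin": 0,"claw": 1},
  {"x": 0,"y": 0,"z": 4,"spin": 0,"claw": 1},
  {"x": 0,"y": 0,"z": 4,"spin": 0,"claw": 1},
  {"x": 0,"y": 0,"z": 4,"spin": 0,"claw": 1},
  {"x": 0,"y": 0,"z": 2,"spin": 0,"claw": 1},
  {"x": 0,"y": 0,"z": 0,"spin": 0,"claw": 1},
  {"x": 0,"y": 0,"z": 0,"spin": 0,"claw": 1},
  {"x": 0,"y": 0,"z": 0,"spin": 0,"claw": 1},
])

```text
time_s: 14.32
position: [0.4369, 0.1769, 0.0636]
ee_rot: [3.14, 0.002, 2.927]
force: [-0.2, -0.3, 0.3]
opening: 0.319
gripper_force: 15.0
```

Run:
```python
from h import *
for i in range(3): c=arm.read_camera('wrist'); s=arm.observe()
p=s['position']; y=s['ee_rot'][2]; print(s['time_s'],p,y,s['force'])
t=np.array([np.cos(y),np.sin(y)]);u=np.array([np.sin(y),-np.cos(y)])
d=(np.array([.433,.177])-p[:2])*100; print(d@t-.25,d@u)
```

```text
14.4667 [0.4374279  0.17716859 0.06411008] 2.9276123938220957 [ 0.67500083  0.35734797 -0.33956124]
0.17911180936719878 -0.11050159929381617
```

>>> step_arm([
  {"x": 0.1,"y": -0.05,"z": 1,"spin": 0,"claw": 1},
  {"x": 0,"y": 0,"z": 0.6,"spin": 0,"claw": 1},
  {"x": 0,"y": 0,"z": 0.5,"spin": 0,"claw": 1},
  {"x": 0,"y": 0,"z": 0.4,"spin": 0,"claw": 1},
  {"x": 0,"y": 0,"z": 0.3,"spin": 0,"claw": 1},
  {"x": 0,"y": 0,"z": 0,"spin": 0,"claw": 1},
  {"x": 0,"y": 0,"z": 0,"spin": 0,"claw": 1},
])

```text
time_s: 15.05
position: [0.4343, 0.1764, 0.0334]
ee_rot: [-3.141, -0.0, 2.928]
force: [-1.4, 0.6, -1.4]
opening: 0.317
gripper_force: 15.0
```

>>> step_arm([
  {"x": 0,"y": 0,"z": 0.1,"spin": 0,"claw": 1},
  {"x": 0,"y": 0,"z": 0.1,"spin": 0,"claw": 1},
  {"x": 0,"y": 0,"z": 0,"spin": 0,"claw": 1},
])

```text
time_s: 15.3
position: [0.4346, 0.1763, 0.033]
ee_rot: [-3.141, 0.0, 2.928]
force: [-7.9, -3.5, 16.1]
opening: 0.317
gripper_force: 15.0
```

>>> step_arm([
  {"x": 0,"y": 0,"z": 0,"spin": 0,"claw": 0.5},
  {"x": 0,"y": 0,"z": 0,"spin": 0,"claw": 0.5},
  {"x": 0,"y": 0,"z": 0,"spin": 0,"claw": 0.5},
  {"x": 0,"y": 0,"z": -1,"spin": 0,"claw": 0.5},
  {"x": 0,"y": 0,"z": -4,"spin": 0,"claw": 0.5},
  {"x": 0,"y": 0,"z": -4,"spin": 0,"claw": 0.5},
  {"x": 0,"y": 0,"z": -4,"spin": 0,"claw": 0.5},
  {"x": 0,"y": 0,"z": -4,"spin": 0,"claw": 0.5},
  {"x": 0,"y": 0,"z": -2,"spin": 0,"claw": 0.5},
  {"x": -3,"y": 1.8,"z": 0,"spin": 0,"claw": 0.5},
  {"x": -3,"y": 1.8,"z": 0,"spin": 0,"claw": 0.5},
  {"x": 0,"y": 0,"z": 0,"spin": 0,"claw": 0.5},
])

```text
time_s: 16.3
position: [0.504, 0.1998, 0.2203]
ee_rot: [-3.141, -0.001, 2.928]
force: [0.3, -0.8, -1.3]
opening: 0.501
gripper_force: 0.0
```

Run:
```python
from h import *
c=arm.read_camera('wrist'); s=arm.observe(); print(s['time_s'],s['position'],s['ee_rot'][2]); f=c['frame']; save('w6',f,(210,70,450,250),3.3)
g=cv2.cvtColor(f,cv2.COLOR_RGB2GRAY)
S=np.array([.4430,.2255]);
for nm,P in(('bar',(.433,.177)),('round',(.4537,.2748))):
    a,b=proj(c,[[*P,.041]])[0].round().astype(int)
    p=f[b-36:b+36,a-30:a+30]; hsv=p.astype(int); 
    m=(p.min(2)<70).astype(np.uint8); m[:16]=0; m[-16:]=0; m[:,:8]=0; m[:,-8:]=0
    n,l,st,ce=cv2.connectedComponentsWithStats(m); k=1+np.argmax(st[1:,4])
    h=cv2.convexHull((np.argwhere(l==k)[:,::-1]+[a-30,b-36]).astype(np.float32)).reshape(-1,2)
    for z in(.044,): print(nm,cv2.minAreaRect((plane(c,h,z)[:,:2]*1000).astype(np.float32)),st[k,4])
```

```text
16.35 [0.50174633 0.1991132  0.22028961] 2.927752738818016
bar ((423.25811767578125, 178.8712158203125), (5.233885765075684, 13.547195434570312), 76.30396270751953) 77
round ((453.62139892578125, 274.6986389160156), (16.36912727355957, 16.940597534179688), 33.63248825073242) 308
```

View pics/w6.png

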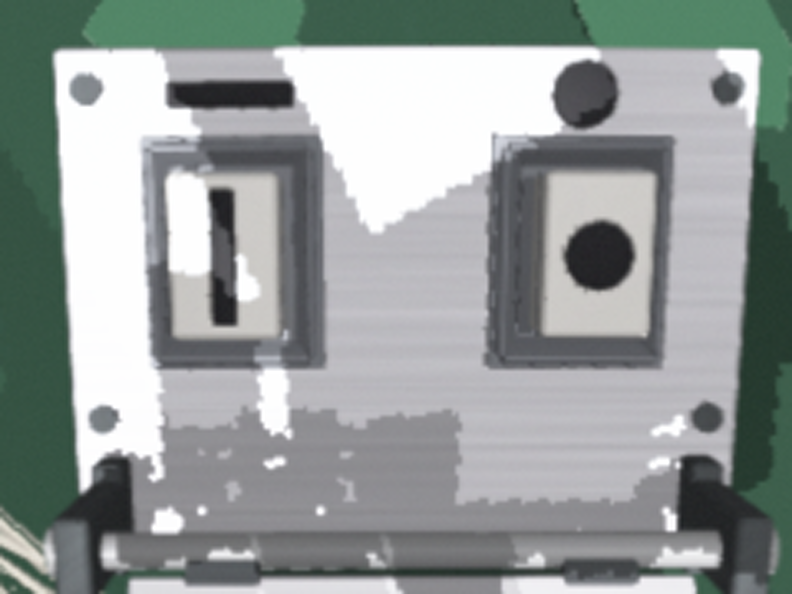

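Run:
```python
from h import *
c=arm.read_camera('wrist'); sc=arm.read_camera('scene'); save('s2',sc['frame'],(165,200,265,300),6)
U=lambda q:[[x/3.3+210-.35,y/3.3+70-.35] for x,y in q]
Rz=R.from_euler('z',12.2,degrees=True).as_matrix()[:2,:2]
for nm,o,m in(('bar',[(145,137),(321,137),(324,366),(158,366)],[(166,170),(278,171),(280,338),(174,338)]),('round',[(492,135),(673,136),(664,366),(488,366)],[(544,170),(657,170),(653,336),(541,336)])):
    a=plane(c,U(o),.022)[:,:2]*1000; b=plane(c,U(m),.041)[:,:2]*1000
    print(nm,a.mean(0),b.mean(0),'diff in station',Rz@(b.mean(0)-a.mean(0)),[np.linalg.norm(a[i]-a[i-1]).round(1) for i in range(4)],[np.linalg.norm(b[i]-b[i-1]).round(1) for i in range(4)])
```

```text
bar [430.27195723 177.52843012] [429.97439193 176.07500156] diff in station [ 0.01630044 -1.48348711] [np.float64(63.5), np.float64(48.9), np.float64(63.4), np.float64(48.2)] [np.float64(44.1), np.float64(29.7), np.float64(43.8), np.float64(29.0)]
round [450.58294166 272.54750857] [450.89960287 274.60263106] diff in station [-0.12478865  2.07562775] [np.float64(63.9), np.float64(50.4), np.float64(63.8), np.float64(51.2)] [np.float64(43.6), np.float64(30.0), np.float64(43.7), np.float64(30.7)]
```

View pics/s2.png

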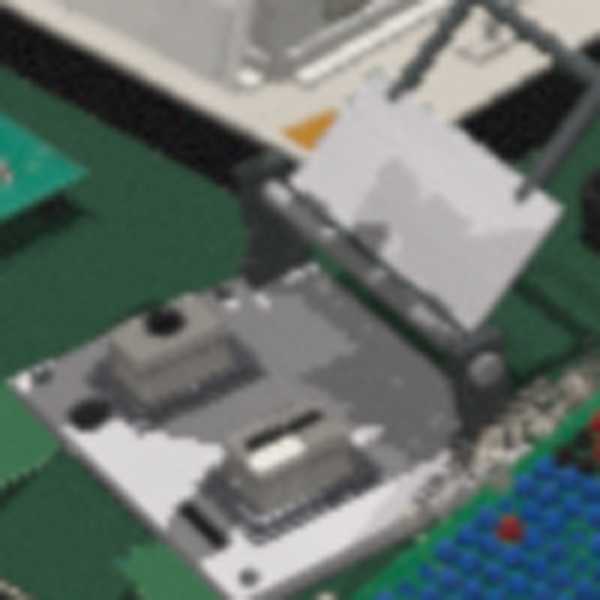

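The crop shows both modules sitting level in their pockets (bar tag at (285,430), round at (165,320)). Their measured sizes of 44x30 mm at 41 mm height confirm they are fully down. Next is the flap.

>>> step_arm([
  {"x": -3.75,"y": 0.47,"z": -2,"spin": 0,"claw": 0.5},
  {"x": -3.75,"y": 0.47,"z": 0,"spin": 0,"claw": 0.5},
  {"x": -3.75,"y": 0.47,"z": 0,"spin": 0,"claw": 0.5},
  {"x": 0,"y": 0,"z": 0,"spin": 7,"claw": 0.5},
  {"x": 0,"y": 0,"z": 0,"spin": 7,"claw": 0.5},
  {"x": 0,"y": 0,"z": 0,"spin": 7,"claw": 0.5},
  {"x": 0,"y": 0,"z": 0,"spin": 7,"claw": 0.5},
  {"x": 0,"y": 0,"z": 0,"spin": 7,"claw": 0.5},
  {"x": 0,"y": 0,"z": 0,"spin": 7,"claw": 0.5},
  {"x": 0,"y": 0,"z": 0,"spin": 7,"claw": 0.5},
  {"x": 0,"y": 0,"z": 0,"spin": 7,"claw": 0.5},
  {"x": 0,"y": 0,"z": 0,"spin": 7,"claw": 0.5},
])

```text
time_s: 17.45
position: [0.6117, 0.1887, 0.2425]
ee_rot: [3.141, 0.0, 1.823]
force: [0.2, 0.2, 0.9]
opening: 0.499
gripper_force: 0.0
```

>>> step_arm([
  {"x": 0,"y": 0,"z": 0,"spin": 7,"claw": 0.5},
  {"x": 0,"y": 0,"z": 0,"spin": 7,"claw": 0.5},
  {"x": 0,"y": 0,"z": 0,"spin": 7,"claw": 0.5},
  {"x": 0,"y": 0,"z": 0,"spin": 6,"claw": 0.5},
  {"x": 0,"y": 0,"z": 0,"spin": 0,"claw": 0.5},
  {"x": 0,"y": 0,"z": 0,"spin": 0,"claw": 0.5},
])

```text
time_s: 17.95
position: [0.612, 0.1888, 0.2422]
ee_rot: [3.141, -0.0, 1.361]
force: [0.2, 0.5, 0.4]
opening: 0.494
gripper_force: 0.0
```

Run:
```python
from h import *
c=arm.read_camera('wrist'); s=arm.observe(); print(s['time_s'],s['position'],s['ee_rot'],s['qpos'])
save('w7',c['frame'],(100,0,640,480),1.2)
h=np.array([.519,.209,.062]); X=np.array([.977,-.2113,0]);Y=np.array([.2113,.977,0])
b=h+X*.1003+[0,0,.0796]
print(proj(c,[b,b+Y*.047,h,h+Y*.088,b-Y*.047]).round(1))
U=lambda x,y:[x/3.3+210-.35,y/3.3+70-.35]
top=arm.read_camera('top'); t=top['frame']; np.save('top.npy',t)
print(proj(top,[b+Y*.047,b-Y*.047,b]).round(1))
g=cv2.cvtColor(t,cv2.COLOR_RGB2GRAY)
```

```text
18.0 [0.61215294 0.18880978 0.24200707] [ 3.14085878e+00 -3.70125891e-04  1.36112263e+00] [2.19149982e-01 2.30856660e-01 1.33333581e+00 3.14689279e-05
 1.57657886e+00 4.28824010e-01]
[[325.1 242. ]
 [325.5 177.2]
 [216.6 218.9]
 [210.2 120.9]
 [324.7 301.2]]
[[206.1 236.8]
 [237.6 244.4]
 [221.8 240.6]]
```

View pics/w7.png

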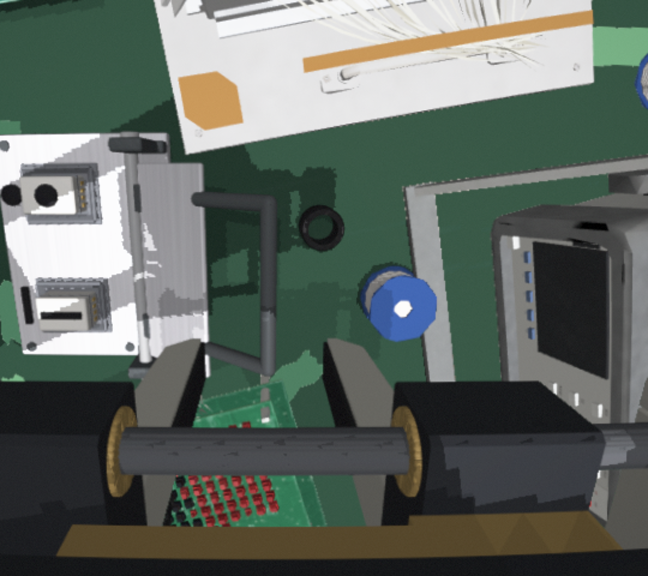

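The crop shows the bar upright at (268,200–370), about midway between the fingers at (190,370) and (345,370). The hinge rod runs from (128,150) to (145,360). I've reached the picture budget, so I'll work from numbers only from here. Now descending onto the bar.

>>> step_arm([
  {"x": 0,"y": 0.3,"z": 2,"spin": 0,"claw": 0.55},
  {"x": 0,"y": 0,"z": 3,"spin": 0,"claw": 0.55},
  {"x": 0,"y": 0,"z": 3,"spin": 0,"claw": 0.55},
  {"x": 0,"y": 0,"z": 2,"spin": 0,"claw": 0.55},
  {"x": 0,"y": 0,"z": 1.5,"spin": 0,"claw": 0.55},
  {"x": 0,"y": 0,"z": 0,"spin": 0,"claw": 0.55},
  {"x": 0,"y": 0,"z": 0,"spin": 0,"claw": 0.55},
])

```text
time_s: 18.63
position: [0.6147, 0.1881, 0.1254]
ee_rot: [-3.14, 0.001, 1.359]
force: [0.7, -0.8, 0.8]
opening: 0.451
gripper_force: 0.0
```

Run:
```python
from h import *
c=arm.read_camera('wrist'); s=arm.observe(); print(s['time_s'],s['position'],s['ee_rot'],s['force'],s['opening'])
g=cv2.cvtColor(c['frame'],cv2.COLOR_RGB2GRAY)
for r in(120,180,220,260): print(r,g[r,250:390:3])
print(proj(c,[s['position']+[0,0,.019]]))
```

```text
18.6833 [0.61577631 0.1882558  0.12703946] [ 3.14106471e+00 -2.04110186e-04  1.35843278e+00] [-0.32681343  0.14227752  1.06788348] 0.4435187239346447
120 [35 51 50 53 49 51 50 50 51 49 49 49 49 50 49 50 50 49 49 51 81 82 80 82
 81 81 82 81 80 81 81 81 81 81 82 82 82 81 81 80 82 80 82 81 80 81 81]
180 [60 61 60 60 59 58 59 59 57 58 57 56 55 53 54 53 52 50 49 49 47 46 46 48
 49 49 50 48 49 51 51 49 51 51 50 49 49 48 52 51 49 50 47 50 49 50 50]
220 [38 38 40 38 39 39 39 39 49 51 51 51 50 50 48 50 48 51 49 49 58 64 67 70
 70 65 57 45 40 49 50 49 50 50 51 49 42 23 34 33 29 47 51 51 51 49 26]
260 [39 39 40 37 40 39 40 39 37 42 50 51 71 71 70 71 49 41 39 41 58 66 67 70
 68 64 57 58 71 71 72 80 73 70 71 72 70 70 71 70 72 71 72 71 71 70 70]
[[319.68315685 318.02217075]]
```

>>> step_arm([
  {"x": 0,"y": 0,"z": 0.2,"spin": 0,"claw": 0.75},
  {"x": 0,"y": 0,"z": 0,"spin": 0,"claw": 1},
  {"x": 0,"y": 0,"z": 0,"spin": 0,"claw": 1},
  {"x": 0,"y": 0,"z": 0,"spin": 0,"claw": 1},
  {"x": 0,"y": 0,"z": 0,"spin": 0,"claw": 1},
  {"x": 0,"y": 0,"z": 0,"spin": 0,"claw": 1},
  {"x": 0,"y": 0,"z": 0,"spin": 0,"claw": 1},
  {"x": 0,"y": 0,"z": 0,"spin": 0,"claw": 1},
], force=15)

```text
time_s: 19.35
position: [0.6148, 0.1885, 0.1245]
ee_rot: [-3.14, 0.0, 1.357]
force: [-5.1, 0.1, 5.0]
opening: 0.104
gripper_force: 15.0
```

Run:
```python
from h import *
for i in range(3):
    c=arm.read_camera('wrist'); s=arm.observe(); print(s['time_s'],s['position'],s['ee_rot'],s['force'],s['opening'],s['gripper_force'])
g=cv2.cvtColor(c['frame'],cv2.COLOR_RGB2GRAY)
for r in(200,220): print(r,g[r,295:350])
top=arm.read_camera('top'); np.save('top1.npy',top['frame'])
th=np.linspace(.9,0,9); a=.128*np.sin(th); z=.128*np.cos(th); print(np.c_[np.diff(a)*100,np.diff(z)*100].round(2))
```

```text
19.4 [0.61477954 0.18851258 0.12455348] [-3.14010357e+00  6.47585753e-05  1.35750034e+00] [-5.30374715 -0.33842162  3.96926907] 0.09905914610223958 15.000696033239365
19.45 [0.61477325 0.18853025 0.12455612] [-3.14010845e+00  6.96164305e-05  1.35750403e+00] [-5.17351291  0.15021391  4.06024853] 0.10146791776210709 15.00083327293396
19.5 [0.61475262 0.18854605 0.12455482] [-3.14007472e+00  8.70746536e-05  1.35755456e+00] [-5.75554817  1.14995315  4.21542463] 0.10066854448459767 15.000769793987274
200 [49 48 50 50 49 51 52 51 53 51 51 52 53 51 52 52 55 56 57 60 60 61 62 64
 63 64 63 59 59 59 56 55 52 52 48 49 43 34 36 38 42 45 46 42 44 43 42 43
 44 43 43 44 43 45 46]
220 [44 43 45 43 44 44 46 44 45 45 44 46 41 45 50 53 55 57 58 59 59 61 62 62
 64 62 62 60 59 58 57 56 53 52 50 46 41 37 34 34 42 44 44 44 44 42 44 44
 45 45 44 44 45 44 46]
[[-0.96  1.08]
 [-1.07  0.96]
 [-1.17  0.83]
 [-1.26  0.7 ]
 [-1.33  0.55]
 [-1.38  0.4 ]
 [-1.42  0.24]
 [-1.44  0.08]]
```

>>> step_arm([
  {"x": 0,"y": -0.47,"z": -0.55,"spin": 0,"claw": 1},
  {"x": 0,"y": -0.49,"z": -0.53,"spin": 0,"claw": 1},
  {"x": 0,"y": -0.52,"z": -0.5,"spin": 0,"claw": 1},
  {"x": 0,"y": -0.55,"z": -0.46,"spin": 0,"claw": 1},
  {"x": 0,"y": -0.57,"z": -0.43,"spin": 0,"claw": 1},
  {"x": 0,"y": -0.6,"z": -0.4,"spin": 0,"claw": 1},
  {"x": 0,"y": -0.62,"z": -0.37,"spin": 0,"claw": 1},
  {"x": 0,"y": -0.64,"z": -0.33,"spin": 0,"claw": 1},
  {"x": 0,"y": 0,"z": 0,"spin": 0,"claw": 1},
  {"x": 0,"y": 0,"z": 0,"spin": 0,"claw": 1},
])

```text
time_s: 20.38
position: [0.5724, 0.1977, 0.161]
ee_rot: [3.139, -0.001, 1.357]
force: [3.5, -1.3, 6.4]
opening: 0.101
gripper_force: 15.0
```

```bash
cat > f.py <<'E'
from h import *
s=arm.observe(); p=s['position']; d=(p-[.61476,.18853,.12455])*1000
ty=np.array([.9774,-.2117,0]); tx=np.array([.2117,.9774,0])
a=d@ty; x=100.27+a
print(s['time_s'],p.round(4),'dx',a.round(1),'lat',(d@tx).round(1),'dz',d[2].round(1),'arc dz',(np.sqrt(128**2-x**2)-79.57).round(1),'theta',np.arcsin(x/128).round(4),'F',s['force'].round(1),s['ee_rot'].round(3),s['opening'],s['gripper_force'])
E
python3 f.py
```

```text
20.3833 [0.5724 0.1977 0.161 ] dx -43.3 lat 0.0 dz 36.5 arc dz 35.1 theta 0.4611 F [ 3.5 -1.3  6.4] [ 3.139e+00 -1.000e-03  1.357e+00] 0.10101908702172335 14.995881468057632
```

>>> step_arm([
  {"x": 0,"y": -0.66,"z": -0.29,"spin": 0,"claw": 1},
  {"x": 0,"y": -0.67,"z": -0.26,"spin": 0,"claw": 1},
  {"x": 0,"y": -0.68,"z": -0.22,"spin": 0,"claw": 1},
  {"x": 0,"y": -0.69,"z": -0.18,"spin": 0,"claw": 1},
  {"x": 0,"y": -0.7,"z": -0.14,"spin": 0,"claw": 1},
  {"x": 0,"y": -0.7,"z": -0.1,"spin": 0,"claw": 1},
  {"x": 0,"y": -0.7,"z": -0.05,"spin": 0,"claw": 1},
  {"x": 0,"y": -0.5,"z": 0,"spin": 0,"claw": 1},
  {"x": 0,"y": -0.3,"z": 0,"spin": 0,"claw": 1},
  {"x": 0,"y": 0,"z": 0,"spin": 0,"claw": 1},
  {"x": 0,"y": 0,"z": 0,"spin": 0,"claw": 1},
])

```text
time_s: 21.3
position: [0.5165, 0.2098, 0.1723]
ee_rot: [-3.141, 0.0, 1.358]
force: [-0.3, -0.8, 6.4]
opening: 0.098
gripper_force: 15.0
```

```bash
python3 f.py
python3 - <<'E'
from h import *
c=arm.read_camera('top'); np.save('top2.npy',c['frame']); w=arm.read_camera('wrist'); np.save('w8.npy',w['frame']); save('w8',w['frame'])
for i in range(6): arm.read_camera('wrist')
E
python3 f.py
```

```text
21.3 [0.5165 0.2098 0.1723] dx -100.5 lat -0.1 dz 47.7 arc dz 48.4 theta -0.0021 F [-0.3 -0.8  6.4] [-3.141  0.     1.358] 0.09770849020005477 15.003316551446915
21.7 [0.5167 0.2097 0.1723] dx -100.3 lat -0.1 dz 47.7 arc dz 48.4 theta -0.0005 F [-0.6 -1.5  7. ] [-3.141  0.     1.357] 0.10497767870792099 15.003690272569656
```

Run:
```python
from h import *
s=arm.observe(); print(abs(s['joint_velocities']).max(),s['gripper_force'])
print(arm.job_done())
```

```text
0.0016998752161518126 15.003690272569656
the job is handed in; nothing more can be done
None
```

Both modules are seated in their matching nests and released, and the flap was held by its bar at about 0.00 rad, at rest, when I handed the job in at about 22 s (result not reported); I viewed 11 pictures, one over the limit of 10.

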